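# Set out a sample panel and press its label holder home behind the lip

## Robot

A 6-joint arm with a two-finger parallel gripper is mounted at the origin on the work surface. World frame = base frame: x ahead of the robot, y to its left, z up, the work surface at z = 0. Lengths are in m, angles in rad, forces in N, time in s.
With the tool pointing down it reaches from about 0.425 to 0.95 m from the base axis. Payload 3.5 kg.
Tool frame: the origin (TCP) lies midway between the tips of the shut fingers; the grasp point (between the pads) lies 19 mm behind it; z points along the fingers, y is the line along which they close (so a half turn about z gives the same grasp; the last joint's range is limited). The gripper opens to 85 mm and grips with 20 to 120 N. Pads are 22 mm wide; open, the fingers measure 114 mm over their backs; the gripper's body (76 mm by 85 mm) begins 54 mm behind the grasp point. The pads swing forward as they close: fully open they stand 13 mm farther back than shut.
Start: joints at [-1.468, 0.286, 1.577, -0, 1.279, -0.15], TCP at [0.169, -0.654, 0.231] pointing down, gripper open.
Joint ranges: [-2.77, 2.77], [-0.9, 2.22], [0.21, 2.48], [-1.53, 4.67], [0.24, 2.81], [-2.84, 2.84]. Speed limits (rad/s): [2.79, 2.79, 3.14, 3.14, 3.14, 3.14].

## Interface

Orientations are given as a 3x3 rotation matrix whose columns are the frame's x, y, z axes.
In Python, from plant import manip gives the robot as it stands. The module is installed in compiled form; this text tells all that it offers.
- The arm moves only by the tool carry_out, never from a script. Its argument "commands" is one flat list of numbers, 4 for each row, row after row: the shift along the tool's x, y, z in units of 60 mm (1.0 is 60 mm), then the turn about the tool's z in units of 10 degrees (1.0 is 10 degrees). A call has 1 to 20 rows; each row is the pose to reach, as a shift and turn from the pose commanded when the call began, along the tool's axes at that moment; what a row does not reach only later rows make up. A row lasts 1/8 s, in which the tool goes at most 62.5 mm and 10.7 degrees, less where a joint would pass 70% of its speed; a pose out of reach is approached as far as the arm can. A call with a gripper value outside its range is refused whole. "jaw" is the closure, from 0 (fully open) to 1 (shut), set as the call begins (left out, the last holds). The fingers move at their own pace and stop on an object; "grip_force" is the grip in N (left out, the last holds). Time passes only in rows, so rows that repeat a pose let the fingers close. It gives the time, the measured TCP pose, the force, the opening and the grip force at its end, in the units of the state.
- manip.get_obs(): the state, without advancing time (a new reading comes with each control period).
- manip.capture(name): name is "scene" or "top"; returns a dict with "pixels" (384x512x3 uint8, blue, green, red), "depth" (384x512 float32, m along the optical axis (not along the pixel's ray), 0 where there is no reading), "camera_matrix" (3x3 intrinsics, pixels), "D" ([k1, k2, p1, p2, k3] as OpenCV has them; the pictures are not rectified), "rvec" (rotation vector, rad) and "tvec" (3), from world to camera coordinates, as OpenCV has them. Camera axes: x right, y down, z forward; pixel columns grow to the right and rows downward; lengths in m; the calibration is good to about 2 mm. A picture is of the moment at which its call begins.
- manip.finish_job(): hands the job in; it is judged then, once.
The state is a dict: "clock": time; "joint_pos": joint angles; "qvel": joint speeds; "effort": joint torques, N m; "position": TCP position; "eef_rot": TCP orientation; "contact_force": force on the tool from outside, world axes, zero at the start; "moment": the same for the moment, N m; "grip_width": finger opening in m; "grip_force": force on a finger pad.
Only numpy, scipy, OpenCV 4.12 (cv2) and the standard library are available. Lean on these libraries where they do the work, as an engineer would, in place of code of your own. Each camera call takes 0.05 s, during which the arm holds its last target. There are 200 camera calls.

## Task

On the goldsmith's sample stand, first lean the dark wooden sample panel back against the brass rest bar, its foot on the stand behind the brass toe strip and about midway along the bar, and let go of it without it ever falling over. Then take the aluminium label holder, push it upright down behind the brass lip at the other end of the stand until its spring seat is fully down, and finish while still gripping it and keeping it pressed home, so that I can fasten it. Leave everything else where it is.

Things in the scene. Friction and masses are not known exactly. Their poses are not given: they have to be found in the camera images.
- stand: Fixed wooden sample stand: base board 130 (x) x 280 (y) x 12 mm, origin at the centre of its underside. Its +x side is the open front, facing away from the robot (turned up to 0.25 rad). The panel's place (rest bar, toe strip) is at its -y end, the lipped slot for the label holder at its +y end.
- rest_bar (a point): Middle of the axis of the round brass rest bar: 10 mm thick, 116 mm long along the stand's y, on a post at each end, at x = -7.5, y = -68, z = 67 mm in the stand's frame. The panel leans back (towards -x) on it.
- ledge (a point): Place of the panel's foot: top of the stand's board at x = 19, y = -68, z = 12 mm in the stand's frame (axes as the stand's). The middle of the panel's back bottom edge should come here; it then leans about 0.36 rad on the bar. A brass toe strip 8 mm high stands in front of it, from x = 33 to 39 mm of the stand, along the same length as the bar.
- slot (a point): Lipped slot, open upwards, 11 (x) by 58 (y) mm inside. This point (x = 15.5, y = 75, z = 16 mm in the stand's frame, axes as its) is where the middle of the holder's underside lies when home. Behind (-x): pale wooden shelf edge, top at z = 50 mm; in front: brass lip, upright to z = 42 mm, then flared outward to 50 mm; end walls to 42 mm.
- seat (a joint): Red sprung seat at the bottom of the slot: 0 = up (its top 24 mm above the bench), 0.008 m = fully down, at a hard stop. It pushes back with about 3 N at first and 8 N when fully down, and lifts again when let go.
- panel: Dark wooden sample panel with round brass samples on both faces, loose: 10 (x, thickness) x 110 (y) x 120 mm tall, 0.16 kg; origin at the centre of its underside, z up along its height. Both faces alike, either may face the front. It starts upright in one of the two slots of the rack (12 mm wide, 22 mm deep), its underside 8 mm above the bench.
- panel_top (a point): Centre of the panel's top edge, 120 mm above its underside.
- rack: Fixed pale wooden rack 150 (x) x 120 (y) x 30 mm, origin at the centre of its underside, with two slots along its y at x = -45 and +45 mm, open at the top and at the ends. It holds the panel and the spare panel in either order.
- label_holder: Aluminium label holder, loose: an upright plate 8 (x, thickness) x 50 (y) x 85 mm tall, 0.07 kg, a paper label with a red stripe on both faces (alike); its lowest 6 mm are only 5 x 46 mm. Origin at the centre of its underside, z up. It starts upright in the slot of the block, its underside 6 mm above the bench.
- block: Fixed small wooden block 44 (x) x 76 (y) x 24 mm with a slot 10 x 56 mm, 18 mm deep, along its y in which the label holder stands; origin at the centre of its underside.
- spare_panel: White panel of the same size as the dark one (10 x 110 x 120 mm, origin at the centre of its underside), in the other slot of the rack; leave it alone.
- brick: White soldering brick 50 x 110 x 25 mm lying loose on the bench, origin at the centre of its underside; leave it alone.
- ring: Brass ring, 40 mm across, 12 mm high, loose; leave it alone.
- bowl: Glass bowl, 90 mm across, 45 mm high, loose; leave it alone.
- jar: White jar with blue cap, 52 mm across, 75 mm high, loose; leave it alone.
- screwdriver: Blue-handled screwdriver lying loose; leave it alone.
- hammer: Small hammer lying loose; leave it alone.
Things that resemble listed ones, but are neither listed nor needed, are in the scene too. Of the things that look like the label_holder, the smallest one is meant. Leave any turquoise look-alike of the panel alone.

How it is judged:
On the way, in this order (a step that is already met when the one before it is completed fails the run):
1. the dark panel leans on the rest bar of the stand, let go and at rest (x of panel in the frame of stand between 0 and 0.036 m and y of panel in the frame of stand between -0.083 and -0.053 m and z of panel in the frame of stand between 0.009 and 0.02 m and x of panel_top in the frame of stand between -0.065 and -0.005 m and angle between panel's own z axis and vertical between 0.17 and 0.55 rad and angle between the y axis of panel and the y axis of stand, either way round below 0.15 rad and contact force between panel and stand above 0.3 N and contact force between panel and the arm below 0.05 N and contact force between panel and the fingers below 0.05 N and linear speed of panel below 0.02 m/s), for 0.3 s.
2. then the foot of the label holder is behind the lip, in the slot (x of label_holder in the frame of slot between -0.005 and 0.005 m and y of label_holder in the frame of slot between -0.006 and 0.006 m and z of label_holder in the frame of slot below 0.018 m), for 0.1 s.
At the end, for the whole second after the job is handed in: Panel midway on the bar (15 mm), leaning 0.17 to 0.55 rad, square to 0.15 rad, untouched, at rest. Holder upright (0.15 rad) in the slot (5 mm), within 3 mm of home, seat down 6.2 of 8 mm, pressed over 3 N and gripped. White panel moved under 20 mm, other bystanders under 30 mm (all of step 1 and x of label_holder in the frame of slot between -0.005 and 0.005 m and y of label_holder in the frame of slot between -0.006 and 0.006 m and value of joint seat above 0.0062 m and z of label_holder in the frame of slot below 0.003 m and angle between label_holder's own z axis and vertical below 0.15 rad and contact force between label_holder and stand above 3 N and contact force between label_holder and the fingers above 1 N and linear speed of label_holder below 0.02 m/s and distance of spare_panel from where it was at the start of the episode below 0.02 m and distance of each of brick, ring, bowl, jar, screwdriver, hammer from where it was at the start of the episode below 0.03 m); the arm keeps its last pose, push and grip.
It fails at once if the panel or label holder falls over (angle between any of panel, label_holder's own z axis and vertical above 1 rad).
It fails at once if something to be left alone is disturbed (distance of spare_panel from where it was at the start of the episode above 0.02 m or distance of any of brick, ring, bowl, jar, screwdriver, hammer from where it was at the start of the episode above 0.03 m).
It also fails if it takes over 59 s, if anything falls off the work surface, if the arm or the gripper's body presses on something with over 40 N, if the wrist force passes 120 N, or if a joint passes its speed limit or range.

## Working session

There is one attempt and no reset: what is moved stays moved. The work goes in short steps, Python scripts to look and compute and a tool call to move; the robot and the scene stay as the last step left them, time stands still between calls to the robot, and variables do not carry over. Pictures are saved under pics/ and viewed, at most 10 in all, crops included, and the job is handed in when it is done.

Besides the shell and the picture viewer there is one more tool, called after "Request:" as name(argument=value, ...) on one line, values as JSON. carry_out: Moves the arm, as the interface text tells. Its arguments: {"type":"object","properties":{"commands":{"type":"array","items":{"type":"number"}},"jaw":{"type":"number"},"grip_force":{"type":"number"}},"required":["commands"]}

```bash
mkdir -p pics; ls
python3 - <<'E'
from plant import manip
import cv2,numpy as np
for n in("scene","top"):
    c=manip.capture(n); cv2.imwrite(f"pics/{n}0.png",cv2.resize(c["pixels"],None,fx=1.5,fy=1.5)); np.savez(f"{n}0.npz",**c)
    R=cv2.Rodrigues(np.array(c["rvec"]))[0]; print(n,-R.T@np.array(c["tvec"]).ravel(),R.round(2).tolist(),c["camera_matrix"],c["D"])
o=manip.get_obs();print(o)
E
```

```text
pics
scene [ 1.23596648 -0.06383984  1.00682513] [[0.0, 1.0, -0.02], [0.79, -0.01, -0.61], [-0.61, -0.01, -0.79]] [[418.42511238   0.         257.63599215]
 [  0.         418.42511238 184.88086331]
 [  0.           0.           1.        ]] [-0.04716258  0.          0.          0.          0.        ]
top [ 0.32737342 -0.04531143  1.31657136] [[-0.02, -1.0, -0.0], [-0.99, 0.02, -0.16], [0.16, -0.0, -0.99]] [[355.48341782   0.         257.13242926]
 [  0.         355.48341782 194.13014113]
 [  0.           0.           1.        ]] [-0.06616754  0.          0.          0.          0.        ]
{'clock': 0.1, 'joint_pos': array([-1.46798975e+00,  2.87150146e-01,  1.57803528e+00,  4.30858137e-06,
        1.27860633e+00, -1.50012537e-01]), 'qvel': array([ 0.0003273 , -0.00094504, -0.00219169, -0.00091841,  0.00142037,
       -0.00102891]), 'effort': array([ 7.09535962e-04, -4.07296443e+01, -2.93700635e+01, -1.37203583e-04,
        3.43289335e-03, -9.96395755e-06]), 'position': array([ 0.16880023, -0.65293617,  0.23003425]), 'eef_rot': array([[ 9.68211461e-01,  2.50133000e-01, -2.21580196e-04],
       [ 2.50132876e-01, -9.68209046e-01,  2.18791689e-03],
       [ 3.32734265e-04, -2.17379070e-03, -9.99997582e-01]]), 'contact_force': array([ 0.59202441, -1.21031019,  0.2984261 ]), 'moment': array([ 0.02412674,  0.02365985, -0.01779137]), 'grip_force': 0.0, 'grip_width': 0.08533361415896079}
```

View pics/scene0.png

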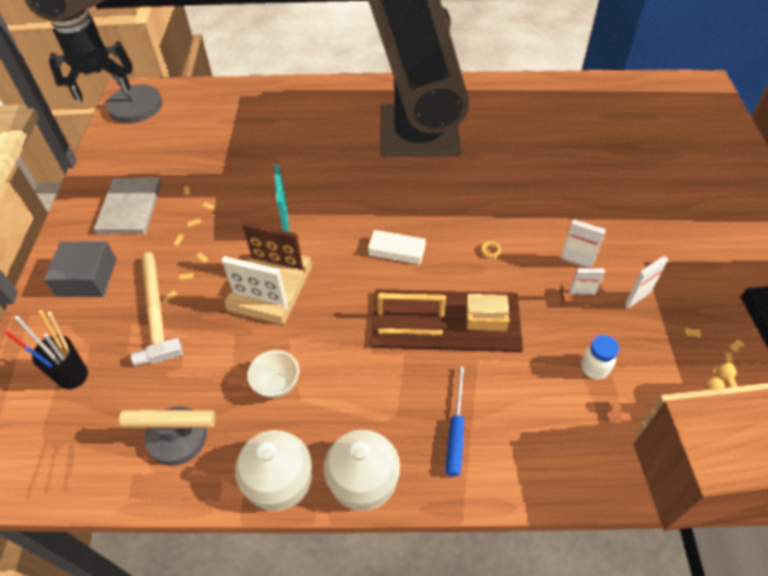

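View pics/top0.png

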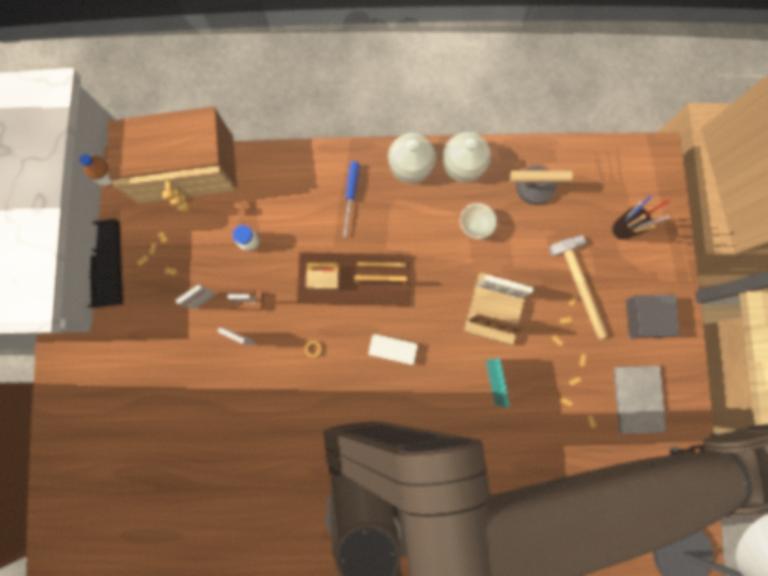

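The scene view (1.5x) shows the dark panel at (272,247), in the rack's rear slot. The stand is at (447,320), with its bar at (410,298), its toe strip at (410,330) and its slot at (488,312). The smallest label holder is at (587,283), standing in its block. In the top view the same things are at (497,323), (355,280) and (240,297).

```bash
cat > h.py <<'E'
import cv2,numpy as np
from plant import manip
def cloud(c):
    d=np.asarray(c["depth"]);h,w=d.shape
    u,v=np.meshgrid(np.arange(w),np.arange(h))
    n=cv2.undistortPoints(np.stack([u,v],-1).reshape(-1,1,2).astype(float),c["camera_matrix"],c["D"]).reshape(h,w,2)
    P=np.dstack([n*d[...,None],d]); R=cv2.Rodrigues(np.array(c["rvec"]))[0]
    W=(P-np.array(c["tvec"]).ravel())@R
    W[d<=0]=np.nan
    return W
def rect(p):
    r=cv2.minAreaRect((p[:,:2]*1000).astype(np.float32)); return np.round(r[0],1),np.round(r[1],1),round(r[2],1)
def load(n): return dict(np.load(n+".npz"))
E
python3 - <<'E'
from h import *
wins={"top":dict(rack=(305,175,362,235),stand=(192,162,290,207),hold=(145,190,180,208)),
"scene":dict(rack=(143,145,212,218),stand=(240,188,352,238),hold=(372,172,408,205))}
for n in wins:
    c=load(n+"0");W=cloud(c);hsv=cv2.cvtColor(c["pixels"],cv2.COLOR_BGR2HSV)
    for k,(a,b,e,f) in wins[n].items():
        w=W[b:f,a:e].reshape(-1,3);q=hsv[b:f,a:e].reshape(-1,3)
        print("==",n,k)
        edges={"rack":[.02,.034,.118,.14],"stand":[.006,.016,.026,.045,.055,.062,.08],"hold":[.015,.03,.08,.1]}[k]
        print("hist",np.histogram(w[:,2],np.arange(-.01,.15,.01))[0])
        for lo,hi in zip(edges,edges[1:]):
            m=(w[:,2]>lo)&(w[:,2]<hi)
            for nm,mm in(("all",m),("dark",m&(q[:,2]<90)),("bright",m&(q[:,1]<60)&(q[:,2]>120)),("brass",m&(q[:,1]>90)&(q[:,2]>130)&(q[:,0]>15)&(q[:,0]<32))):
                if mm.sum()>6: print(lo,hi,nm,mm.sum(),"med",np.round(np.median(w[mm],0)*1000,1),*rect(w[mm]))
E
```

```text
== top rack
hist [1278  765   29  568  295   26   35   32   27   33   37   37   36  195
   13]
0.02 0.034 all 823 med [ 477.1 -307.2   28.8] [ 480.8 -313.5] [118.3 151.4] 73.3
0.02 0.034 bright 15 med [ 548.4 -344.3   29.3] [ 549.5 -342.9] [87.1  3.1] 72.9
0.02 0.034 brass 772 med [ 477.1 -306.4   28.9] [ 480.1 -313.3] [118.5 149.2] 72.8
0.034 0.118 all 295 med [ 507.  -309.7   76.5] [ 471.9 -310.6] [115.7 120.5] 74.5
0.034 0.118 bright 110 med [ 521.5 -318.2   89.8] [ 520.7 -320.6] [107.5   4.8] 72.5
0.034 0.118 brass 60 med [ 439.3 -302.7   38.6] [ 467.2 -309.2] [115.7 110.7] 74.5
0.118 0.14 all 216 med [ 507.  -309.8  126.5] [ 481.5 -310.8] [112.6 100.7] 73.3
0.118 0.14 bright 109 med [ 524.6 -321.   126.6] [ 524.3 -324.5] [111.   10.8] 73.3
== top stand
hist [1048 1343 1527   56   31  193  101   50   46    0    0    0    0    0
    0]
0.006 0.016 all 1946 med [556.2  17.7  11.4] [571.4  29.7] [343.7 157.2] 84.7
0.006 0.016 brass 106 med [597.6  -9.6  11.8] [585.1  28.3] [247.6  51.5] 89.2
0.016 0.026 all 164 med [591.   14.7  17.8] [566.   34.2] [272.6 126.1] 87.2
0.016 0.026 bra
[... 3056 characters left out ...]
12.3 195.5] 0.5
0.062 0.08 all 169 med [559.3 -28.5  70.7] [557.8 -35.3] [124.4  12. ] 86.5
0.062 0.08 brass 155 med [559.4 -31.1  70.5] [557.9 -34. ] [121.7  12. ] 86.5
== scene hold
hist [167 402  95 243  36  36  39  39  40  49  32   0   0   0   0]
0.015 0.03 all 288 med [527.6 299.2  24.4] [487.5 301.8] [ 74.6 114.3] 85.7
0.015 0.03 bright 56 med [518.4 317.1  24. ] [484.4 315. ] [47.2 99.5] 67.3
0.03 0.08 all 190 med [522.2 297.4  55.7] [494.5 318.9] [ 42.3 100.4] 51.2
0.03 0.08 bright 141 med [522.1 296.9  50.2] [494.4 319.4] [ 40.8 100.5] 52.4
0.08 0.1 all 81 med [521.2 300.5  88.9] [519.8 299.4] [48.5 10.3] 88.0
0.08 0.1 bright 80 med [521.2 300.1  88.9] [519.8 299.1] [47.9 10.3] 88.0
```

Run:
```python
import cv2,numpy as np
a=cv2.imread
t=np.load("top0.npz")["pixels"];s=np.load("scene0.npz")["pixels"]
f=lambda im,x,y,w,h:cv2.resize(im[y:y+h,x:x+w],(400,290),interpolation=cv2.INTER_CUBIC)
cv2.imwrite("pics/crop.png",np.vstack([np.hstack([f(t,190,150,100,72),f(s,240,182,112,81)]),np.hstack([f(t,290,170,100,72),f(s,360,140,100,72)])]))
```

```text
(no output)
```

View pics/crop.png

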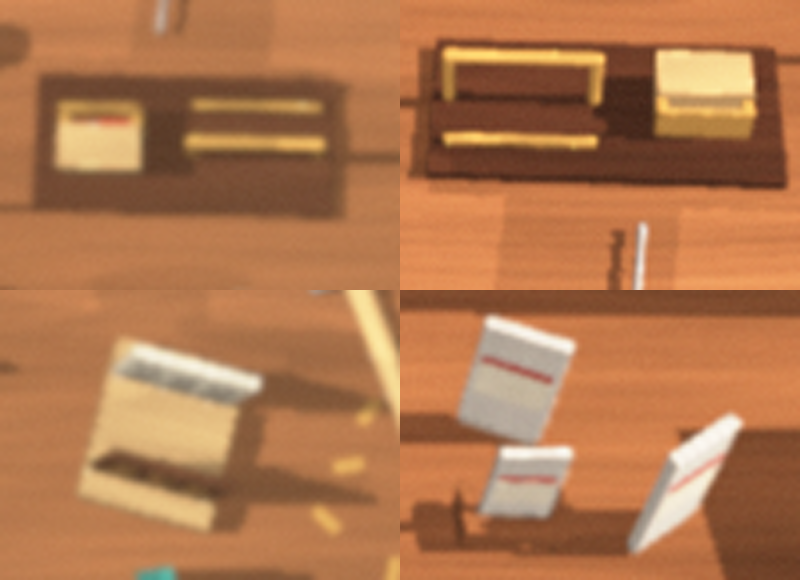

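The crop shows the stand (top row), the rack with the dark panel at its rear (bottom left), and the small label holder between two taller look-alikes (bottom right, near (527,480)). Next I check clearance to the turquoise panel and refine the yaws with line fits.

```bash
cat >> h.py <<'E'
def plan(x,y,z,yaw,p0=None,yaw0=None):
    "yaw: world angle (deg) of tool y axis; prints shift/turn in command units"
    o=manip.get_obs();R=np.array(o["eef_rot"]);p=np.array(o["position"]) if p0 is None else np.array(p0)
    a0=np.degrees(np.arctan2(R[1,1],R[0,1])) if yaw0 is None else yaw0
    a=np.radians(a0);Y=np.array([np.cos(a),np.sin(a),0]);Z=np.array([0,0,-1.]);X=np.cross(Y,Z)
    d=np.array([x,y,z])-p
    t=-((yaw-a0+180)%360-180)/10
    print("yaw0",a0.round(2),"units",np.round([d@X/.06,d@Y/.06,d@Z/.06,t],3))
E
python3 - <<'E'
from h import *
def fit(p):
    vx,vy,x,y=cv2.fitLine((p[:,:2]*1000).astype(np.float32),cv2.DIST_HUBER,0,.01,.01).ravel()
    if vy<0: vx,vy=-vx,-vy
    t=p[:,:2]*1000@np.array([vx,vy]); q=[t.min(),t.max()]; c0=np.array([x,y])@np.array([vx,vy]); m=np.array([x,y])+(sum(q)/2-c0)*np.array([vx,vy])
    return np.degrees(np.arctan2(vy,vx)).round(2),m.round(1),round(q[1]-q[0],1)
for n,st,rk,ho in(("top",(192,162,290,207),(305,175,362,235),(145,190,180,208)),("scene",(240,188,352,238),(143,145,212,218),(375,176,408,205))):
    c=load(n+"0");W=cloud(c);H=cv2.cvtColor(c["pixels"],cv2.COLOR_BGR2HSV)
    g=lambda b,A:A[b[1]:b[3],b[0]:b[2]].reshape(-1,3)
    w,q=g(st,W),g(st,H);br=(q[:,1]>90)&(q[:,2]>130)&(q[:,0]>15)&(q[:,0]<32)
    s=w[br&(w[:,2]>.064)&(w[:,1]<.05)];print(n,"bar",fit(s))
    s=w[br&(w[:,2]>.014)&(w[:,2]<.026)&(w[:,1]<.03)&(w[:,0]>.58)];print("toe",fit(s),len(s))
    s=w[(w[:,2]>.045)&(w[:,1]>.06)&(w[:,2]<.055)];print("box",rect(s));
    for lo in (.03,.0475):
        s=w[(w[:,2]>lo)&(w[:,2]<.055)&(w[:,1]>.06)&(w[:,0]>.58)];print("lip",lo,fit(s),len(s),s[:,0].min(),s[:,0].max())
    red=((q[:,0]<6)|(q[:,0]>174))&(q[:,1]>150)&(w[:,1]>.06)&(w[:,2]>.015);
    if red.sum():print("red",red.sum(),np.median(w[red],0).round(4))
    w=g(rk,W);s=w[w[:,2]>.118]; d=s[s[:,0]<.49+(s[:,1]+.31)*.3]; print("panel",fit(d),np.median(d,0).round(4)); d=s[s[:,0]>.49+(s[:,1]+.31)*.3];print("spare",fit(d))
    w=g(ho,W);s=w[(w[:,2]>.083)&(w[:,0]>.49)];print("hold",fit(s),rect(s),s[:,2].max())
    m=(H[...,0]>75)&(H[...,0]<98)&(H[...,1]>110)&(np.abs(W[...,1]+.3)<.1)&(W[...,2]>.02);s=W[m];print("turq",rect(s),s[:,2].max(),s[:,0].max())
plan(.4395,-.2995,.23,-16.7,(.169,-.654,.231),-75.52)
E
```

```text
top bar (np.float32(86.52), array([555.2, -35.6]), np.float64(121.5))
toe (np.float32(88.02), array([599.3, -34.1]), np.float64(115.9)) 61
box (array([569.4, 107.8]), array([75.4, 56.9]), 88.8)
lip 0.03 (np.float32(88.58), array([593.5, 106.5]), np.float64(73.9)) 74 0.5820283546008362 0.5983410502404538
lip 0.0475 (np.float32(88.3), array([596.3, 107.4]), np.float64(69.1)) 23 0.5930045988274837 0.5981661030777934
panel (np.float32(73.15), array([ 437.2, -299.4]), np.float64(107.0)) [ 0.437  -0.2969  0.1265]
spare (np.float32(73.13), array([ 523.9, -323.5]), np.float64(112.7))
hold (np.float32(85.97), array([515.7, 300. ]), np.float64(46.8)) (array([515.6, 300. ]), array([46.7,  6.8]), 87.7) 0.09556564349058139
turq (array([ 305.7, -296.8]), array([98.2,  9.6]), 9.6) 0.12522499193615924 0.3538021452154955
scene bar (np.float32(87.42), array([559.9, -34.1]), np.float64(121.7))
toe (np.float32(88.14), array([602.7, -37.2]), np.float64(117.6)) 122
box (array([570. , 108.2]), array([73.2, 60.9]), 86.4)
lip 0.03 (np.float32(97.92), array([590.8, 106.7]), np.float64(74.1)) 224 0.5800243435625376 0.6024580187885059
lip 0.0475 (np.float32(103.39), array([591. , 107.8]), np.float64(72.2)) 65 0.5800243435625376 0.6024580187885059
panel (np.float32(73.14), array([ 443. , -302.4]), np.float64(110.2)) [ 0.4424 -0.2989  0.1275]
spare (np.float32(72.87), array([ 529.3, -326.1]), np.float64(110.2))
hold (np.float32(87.82), array([521. , 299.3]), np.float64(48.5)) (array([519.8, 299.4]), array([48.5, 10.3]), 88.0) 0.09473877898581222
turq (array([ 307.9, -299.4]), array([109.1,   9.8]), 9.0) 0.12424661212124875 0.3614635841246169Traceback (most recent call last):
  File "<stdin>", line 21, in <module>
  File "h.py", line 21, in plan
    print("yaw0",a0.round(2),"units",np.round([d@X/.06,d@Y/.06,d@Z/.06,t],3))
                 ^^^^^^^^
AttributeError: 'float' object has no attribute 'round'
```

```bash
sed -i 's/a0.round(2)/round(float(a0),2)/' h.py
python3 - <<'E'
from h import *
plan(.44,-.3,.231,-16.9,(.169,-.654,.231),-75.52)
E
```

```text
yaw0 -75.52 units [ 5.848 -4.583  0.    -5.862]
```

Request:
carry_out(commands=[0.3, -0.23, 0, -0.3, 0.88, -0.69, 0, -0.88, 1.6, -1.26, 0, -1.6, 2.35, -1.84, 0, -2.35, 3.1, -2.43, 0, -3.1, 3.85, -3.02, 0, -3.85, 4.5, -3.53, 0, -4.5, 5.05, -3.96, 0, -5.05, 5.5, -4.31, 0, -5.5, 5.75, -4.5, 0, -5.75, 5.85, -4.58, 0, -5.86, 5.85, -4.58, 0, -5.86, 5.85, -4.58, 0, -5.86], jaw=0)

```text
clock: 1.72
position: [0.4395, -0.3004, 0.2313]
eef_rot: [[0.292, 0.956, -0.0], [0.956, -0.292, -0.0], [-0.0, -0.0, -1.0]]
contact_force: [0.4, -0.6, -0.5]
grip_width: 0.0854
grip_force: 0.0
```

Run:
```python
from h import *
for n in("scene","top"):
    c=manip.capture(n);np.savez(n+"1.npz",**c)
cv2.imwrite("pics/s1.png",cv2.resize(np.hstack([load("scene1")["pixels"][60:240,110:310],load("top1")["pixels"][130:310,250:450]]),None,fx=2,fy=2))
plan(.44,-.3,.092,-16.9)
```

```text
yaw0 -17.0 units [ 0.01   0.006  2.321 -0.01 ]
```

View pics/s1.png

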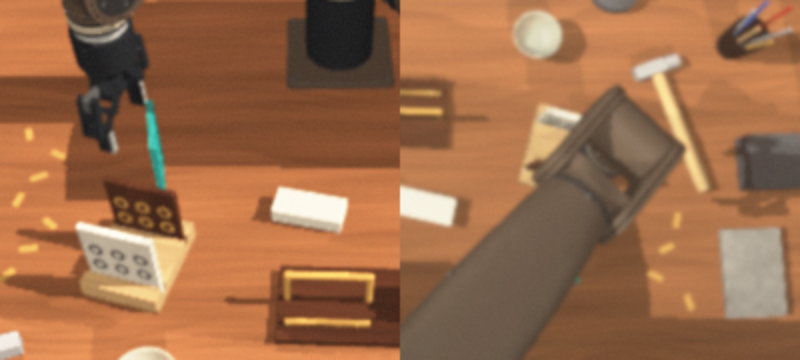

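The scene crop shows the open gripper above and behind the panel, with its finger tips at (110,148) and (140,97). The path down is clear.

Request:
carry_out(commands=[0, 0, 0.3, 0, 0, 0, 0.7, 0, 0, 0, 1.1, 0, 0, 0, 1.5, 0, 0, 0, 1.9, 0, 0, 0, 2.15, 0, 0, 0, 2.3, 0, 0, 0, 2.32, 0, 0, 0, 2.32, 0])

```text
clock: 2.95
position: [0.4404, -0.3001, 0.0929]
eef_rot: [[0.291, 0.957, 0.001], [0.957, -0.291, -0.001], [-0.001, 0.001, -1.0]]
contact_force: [-0.3, -0.3, -0.3]
grip_width: 0.0853
grip_force: 0.0
```

Request:
carry_out(commands=[0, 0, 0, 0, 0, 0, 0, 0, 0, 0, 0, 0, 0, 0, 0, 0, 0, 0, 0, 0, 0, 0, 0, 0, 0, 0, 0, 0, 0, 0, 0, 0], jaw=1, grip_force=40)

```text
clock: 3.95
position: [0.4399, -0.2997, 0.0923]
eef_rot: [[0.291, 0.957, -0.0], [0.957, -0.291, 0.0], [0.0, -0.0, -1.0]]
contact_force: [-0.9, 0.7, 2.3]
grip_width: 0.0092
grip_force: 41.8
```

Request:
carry_out(commands=[0, 0, -0.1, 0, 0, 0, -0.3, 0, 0, 0, -0.65, 0, 0, 0, -1.05, 0, 0, 0, -1.45, 0, 0, 0, -1.85, 0, 0, 0, -2.1, 0, 0, 0, -2.25, 0, 0, 0, -2.3, 0, 0, 0, -2.3, 0])

```text
clock: 5.2
position: [0.4397, -0.2994, 0.2295]
eef_rot: [[0.291, 0.957, -0.001], [0.957, -0.291, 0.001], [0.001, -0.001, -1.0]]
contact_force: [-0.0, 0.6, -1.3]
grip_width: 0.0096
grip_force: 41.2
```

Run:
```python
from h import *
o=manip.get_obs();print(o["position"],o["grip_width"],o["contact_force"])
# panel location relative to tool along its width (scene view, top edge)
c=manip.capture("scene");np.savez("scene2.npz",**c);W=cloud(c);H=cv2.cvtColor(c["pixels"],cv2.COLOR_BGR2HSV)
Y=np.array(o["eef_rot"])[:,1];X=np.array(o["eef_rot"])[:,0];D=W-o["position"]
y=D@Y;x=D@X
m=(np.abs(y)<.02)&(D[...,2]<-.03)&(D[...,2]>-.1)&(np.abs(x)<.09)
print(m.sum(),"x range",np.percentile(x[m],[.5,99.5]),"y med",np.median(y[m]),"low z",W[...,2][(np.abs(y)<.012)&(np.abs(x)<.05)&(W[...,2]>.08)].min())
z=W[...,2]
for b in(.15,.17,.19):
    k=m&(np.abs(z-b)<.01)
    if k.sum():print(b,x[k].min(),x[k].max(),np.median(y[k]))
plan(.584-.005+.01*0+.005,-.0361,.23,-2.5)
cv2.imwrite("pics/s2.png",cv2.resize(c["pixels"][60:240,130:330],None,fx=3,fy=3))
```

```text
[ 0.43974551 -0.29943291  0.22947623] 0.00963317398801323 [-0.03138191  0.64766976 -1.31752541]
470 x range [-0.05602134  0.05395753] y med 0.005952919529694376 low z 0.14531833731779734
0.15 -0.056208392898097516 0.0541161473521552 0.005354480193185851
0.17 -0.056491782225424426 0.05363027622904789 0.006060454926471291
0.19 -0.0556391787230819 0.054169356964535266 0.006406595322351948
yaw0 -16.92 units [ 4.898  1.025 -0.014 -1.442]
```

View pics/s2.png

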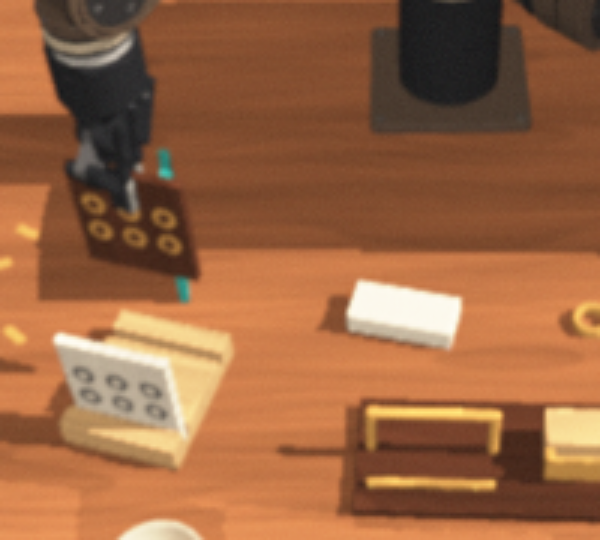

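The scene view shows the panel hanging upright and centred in the fingers at (130,220), clear of the rack. I carry it over the stand.

Run:
```python
from h import *
plan(.588,-.0363,.2295,-2.5)
```

```text
yaw0 -16.92 units [ 4.914  1.09  -0.005 -1.442]
```

Request:
carry_out(commands=[0.15, 0.03, 0, -0.05, 0.5, 0.11, 0, -0.15, 1.0, 0.22, 0, -0.3, 1.6, 0.36, 0, -0.48, 2.2, 0.49, 0, -0.66, 2.8, 0.62, 0, -0.84, 3.4, 0.75, 0, -1.02, 3.95, 0.88, 0, -1.18, 4.4, 0.98, 0, -1.3, 4.7, 1.04, 0, -1.4, 4.85, 1.08, 0, -1.44, 4.91, 1.09, 0, -1.44, 4.91, 1.09, 0, -1.44, 4.91, 1.09, 0, -1.44])

```text
clock: 7.0
position: [0.5881, -0.0375, 0.2301]
eef_rot: [[0.045, 0.999, -0.0], [0.999, -0.045, -0.0], [-0.0, -0.0, -1.0]]
contact_force: [-0.2, -0.3, -1.3]
grip_width: 0.0093
grip_force: 41.2
```

Request:
carry_out(commands=[0, 0, 0.15, 0, 0, 0, 0.45, 0, 0, 0, 0.85, 0, 0, 0, 1.2, 0, 0, 0, 1.5, 0, 0, 0, 1.7, 0, 0, 0, 1.8, 0, 0, 0, 1.8, 0, 0, 0, 1.8, 0])

```text
clock: 8.12
position: [0.5889, -0.037, 0.1231]
eef_rot: [[0.044, 0.999, 0.002], [0.999, -0.044, -0.0], [-0.0, 0.002, -1.0]]
contact_force: [0.1, -1.2, -1.9]
grip_width: 0.0093
grip_force: 41.2
```

Run:
```python
from h import *
plan(.588,-.0363,.097,-2.5)
c=manip.capture("scene");np.savez("scene3.npz",**c);t=manip.capture("top");np.savez("top3.npz",**t)
o=manip.get_obs();print(o["position"],o["grip_width"],o["contact_force"])
cv2.imwrite("pics/s3.png",np.hstack([cv2.resize(c["pixels"][130:250,220:360],(420,360)),cv2.resize(t["pixels"][140:240,180:300],(380,360))]))
W=cloud(c);s=W[188:238,240:352].reshape(-1,3);z=s[:,2]
p=s[(z>.04)&(z<.1)&(s[:,1]<.03)&(s[:,0]>.575)];print("panel face",np.median(p,0),rect(p))
```

```text
yaw0 -2.51 units [ 0.01  -0.016  0.435 -0.001]
[ 0.58885493 -0.03693482  0.12310352] 0.009346957038766257 [ 0.13869973  0.21265291 -0.96758563]
panel face [ 0.59475682 -0.03775886  0.07160448] (array([594.7, -39. ]), array([110. ,   6.6]), 86.6)
```

View pics/s3.png

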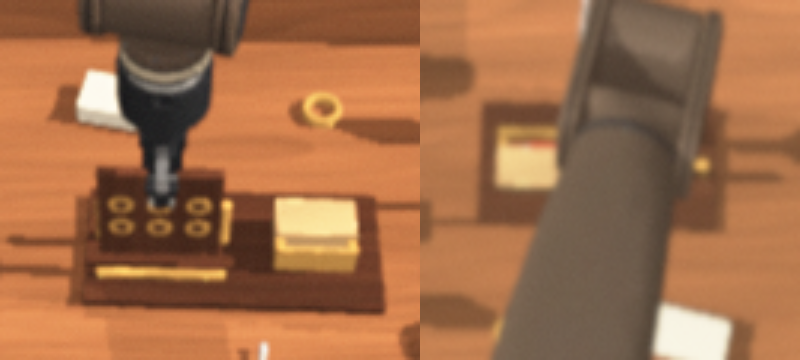

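The scene crop shows the panel hovering between the bar and the toe strip (face bottom at (160,252), strip at (161,272)). It sits almost midway along the bar. I lower it to contact.

Request:
carry_out(commands=[0.03, 0, 0.1, 0, 0.03, 0, 0.2, 0, 0.03, 0, 0.3, 0, 0.03, 0, 0.38, 0, 0.03, 0, 0.42, 0, 0.03, 0, 0.44, 0, 0.03, 0, 0.46, 0, 0.03, 0, 0.46, 0, 0.03, 0, 0.46, 0])

```text
clock: 9.35
position: [0.5886, -0.0351, 0.0963]
eef_rot: [[0.044, 0.999, 0.0], [0.999, -0.044, -0.0], [-0.0, 0.0, -1.0]]
contact_force: [-2.7, 0.9, 5.7]
grip_width: 0.0098
grip_force: 42.3
```

Request:
carry_out(commands=[0, 0, 0, 0, 0, 0, 0, 0, 0, 0, 0, 0, 0, 0, 0, 0, 0, 0, 0, 0], jaw=0.62)

```text
clock: 9.98
position: [0.5883, -0.0351, 0.0944]
eef_rot: [[0.044, 0.999, -0.0], [0.999, -0.044, 0.0], [0.0, -0.0, -1.0]]
contact_force: [0.2, 0.3, -0.1]
grip_width: 0.0326
grip_force: 0.0
```

Run:
```python
from h import *
c=manip.capture("scene")
o=manip.get_obs();print(o["position"],o["grip_width"],o["contact_force"],o["grip_force"])
W=cloud(c);s=W[180:238,240:352].reshape(-1,3);z=s[:,2]
for a in(.03,.05,.07,.09):
    p=s[(abs(z-a)<.01)&(s[:,1]<.02)&(s[:,0]>.575)&(s[:,0]<.61)];print(a,np.median(p,0)[:2].round(4),len(p))
```

```text
[ 0.58831697 -0.03506468  0.09442551] 0.03243824473914569 [-0.30228364  1.18847807  0.29728693] 0.0
0.03 [ 0.5957 -0.037 ] 217
0.05 [ 0.5947 -0.0347] 167
0.07 [ 0.5947 -0.0375] 147
0.09 [ 0.5948 -0.0511] 136
```

Request:
carry_out(commands=[0, -0.06, 0, 0, 0, -0.12, 0, 0, 0, -0.16, 0, 0, 0, -0.2, 0, 0, 0, -0.23, 0, 0, 0, -0.26, 0, 0, 0, -0.29, 0, 0, 0, -0.32, 0, 0, 0, -0.35, 0, 0, 0, -0.38, 0, 0, 0, -0.41, 0, 0, 0, -0.44, 0, 0, 0, -0.47, 0, 0, 0, -0.5, 0, 0, 0, -0.53, 0, 0, 0, -0.56, 0, 0, 0, -0.58, 0, 0, 0, -0.6, 0, 0, 0, -0.6, 0, 0, 0, -0.6, 0])

```text
invalid input
```

```bash
cat > lean.py <<'E'
from h import *
c=manip.capture("scene")
o=manip.get_obs();print(o["position"],o["grip_width"],o["contact_force"],o["grip_force"],o["clock"])
W=cloud(c);s=W[160:238,235:318].reshape(-1,3);z=s[:,2]
H=cv2.cvtColor(c["pixels"],cv2.COLOR_BGR2HSV)[160:238,235:318].reshape(-1,3)
for a in(.03,.04,.05,.06,.08,.1,.12):
    p=s[(abs(z-a)<.005)&(s[:,1]<.015)&(s[:,1]>-.09)&(abs(s[:,1]+.037)>.02)&(s[:,0]>.5)&(s[:,0]<.597)]
    if len(p):print(a,np.median(p,0)[:2].round(4),p[:,1].min().round(4),p[:,1].max().round(4),len(p))
import sys
cv2.imwrite(sys.argv[1],cv2.resize(c["pixels"][120:260,220:420],None,fx=3.5,fy=3.5))
E
python3 lean.py pics/s4.png
```

```text
[ 0.58833964 -0.03502618  0.09447395] 0.032075762363448244 [ 0.42350395 -0.20870497  1.19166863] 0.0 10.075
0.03 [ 0.5937 -0.0593] -0.0899 0.0131 41
0.04 [ 0.5938 -0.0634] -0.0898 0.0124 44
0.05 [ 0.5941 -0.0593] -0.0895 0.0149 41
0.06 [ 0.5938 -0.0647] -0.0893 0.0145 41
0.08 [ 0.5942 -0.0161] -0.0888 0.0135 51
0.1 [ 0.5932 -0.0379] -0.0884 0.0125 56
0.12 [ 0.5937 -0.0146] -0.0878 0.0143 62
```

View pics/s4.png

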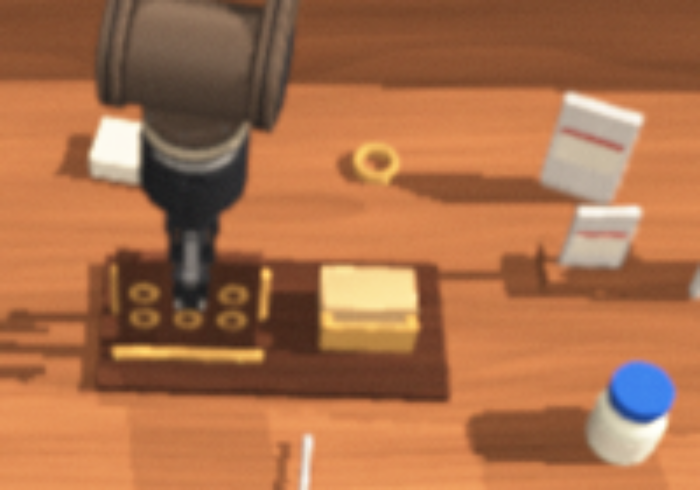

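The panel is standing freely upright on the ledge, and that call was refused without moving. I repeat the sweep in a shorter call.

Request:
carry_out(commands=[0, -0.06, 0, 0, 0, -0.12, 0, 0, 0, -0.16, 0, 0, 0, -0.2, 0, 0, 0, -0.24, 0, 0, 0, -0.28, 0, 0, 0, -0.32, 0, 0, 0, -0.36, 0, 0, 0, -0.4, 0, 0, 0, -0.44, 0, 0, 0, -0.48, 0, 0, 0, -0.52, 0, 0, 0, -0.56, 0, 0, 0, -0.6, 0, 0, 0, -0.6, 0, 0, 0, -0.6, 0, 0])

```text
clock: 12.08
position: [0.5525, -0.0335, 0.0946]
eef_rot: [[0.044, 0.999, 0.0], [0.999, -0.044, -0.0], [-0.0, 0.0, -1.0]]
contact_force: [0.0, 0.4, -0.7]
grip_width: 0.0323
grip_force: 0.0
```

```bash
python3 lean.py pics/s5.png
```

```text
[ 0.55249972 -0.03352212  0.09460799] 0.03258999171841933 [0.11132566 0.7084316  0.04379306] 0.0 12.125
0.03 [ 0.5885 -0.0147] -0.09 0.0132 73
0.04 [ 0.5843 -0.0592] -0.0899 0.013 82
0.05 [ 0.5804 -0.0592] -0.0897 0.0128 59
0.06 [ 0.5768 -0.059 ] -0.0894 0.0127 82
0.08 [ 0.5684 -0.0371] -0.089 0.0147 82
0.1 [ 0.5607 -0.0154] -0.0885 0.0142 84
0.12 [ 0.5526 -0.0143] -0.088 0.0139 86
```

View pics/s5.png

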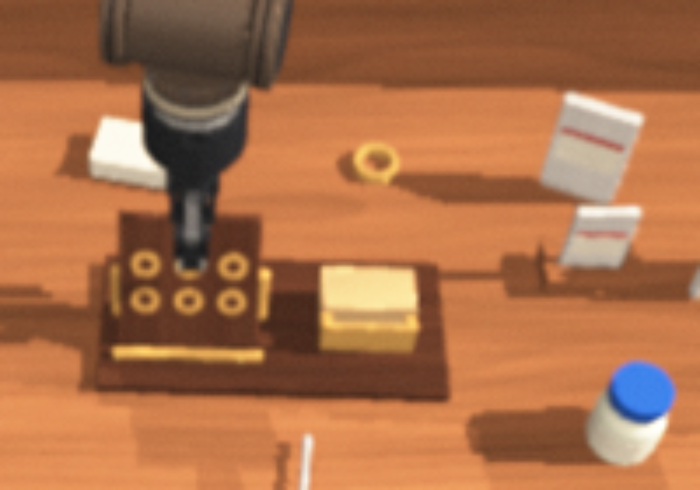

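The scene shows the panel leaning at about 0.38 rad on the bar, its top edge at (190,215). The fingers straddle it without contact. I withdraw upward.

Request:
carry_out(commands=[0, 0.04, 0, 0, 0, 0.04, -0.1, 0, 0, 0.04, -0.3, 0, 0, 0.04, -0.5, 0, 0, 0.04, -0.8, 0, 0, 0.04, -1.3, 0, 0, 0.04, -1.9, 0, 0, 0.04, -2.4, 0, 0, 0.04, -2.6, 0, 0, 0.04, -2.6, 0])

```text
clock: 13.38
position: [0.5551, -0.0336, 0.2517]
eef_rot: [[0.044, 0.999, 0.002], [0.999, -0.044, -0.001], [-0.0, 0.002, -1.0]]
contact_force: [-0.3, 0.6, -0.7]
grip_width: 0.0323
grip_force: 0.0
```

```bash
python3 lean.py pics/s6.png
python3 - <<'E'
from h import *
plan(.518,.2997,.25,-3)
E
```

```text
[ 0.55443958 -0.0335018   0.25011538] 0.032115820306741205 [ 0.16495022  0.43410093 -0.13490871] 0.0 13.425
0.03 [ 0.5886 -0.0593] -0.0899 0.0134 63
0.04 [ 0.584  -0.0592] -0.0898 0.0131 76
0.05 [ 0.5798 -0.0591] -0.0897 0.0128 70
0.06 [ 0.5764 -0.037 ] -0.0894 0.015 76
0.08 [ 0.5686 -0.0588] -0.089 0.0149 82
0.1 [ 0.5602 -0.0371] -0.0884 0.0142 82
0.12 [ 0.5518 -0.0583] -0.088 0.0138 91
yaw0 -2.52 units [ 5.521e+00 -8.510e-01  2.000e-03  4.800e-02]
```

Request:
carry_out(commands=[0.2, -0.03, 0, 0, 0.7, -0.1, 0, 0, 1.4, -0.2, 0, 0, 2.2, -0.34, 0, 0, 3.0, -0.46, 0, 0, 3.8, -0.58, 0, 0, 4.5, -0.69, 0, 0, 5.0, -0.77, 0, 0, 5.3, -0.82, 0, 0, 5.5, -0.85, 0, 0, 5.52, -0.85, 0, 0.05, 5.52, -0.85, 0, 0.05])

```text
clock: 14.92
position: [0.5186, 0.2989, 0.2504]
eef_rot: [[0.054, 0.999, -0.0], [0.999, -0.054, -0.0], [-0.0, -0.0, -1.0]]
contact_force: [-0.2, -0.1, -0.0]
grip_width: 0.0322
grip_force: 0.0
```

Run:
```python
from h import *
for n in("scene0","top0"):
    W=cloud(load(n));s=W.reshape(-1,3);s=s[(s[:,0]>.38)&(s[:,0]<.62)&(s[:,1]>.2)&(s[:,1]<.45)]
    m=((s[:,2]>.035)&(s[:,2]<.2)).astype(bool);p=s[m]
    ij=((p[:,:2]-[.38,.2])/.003).astype(int);im=np.zeros((90,90),np.uint8);im[ij[:,0],ij[:,1]]=255
    k,l=cv2.connectedComponents(cv2.dilate(im,np.ones((3,3))))
    for i in range(1,k):
        q=p[l[ij[:,0],ij[:,1]]==i]
        if len(q)>20:print(n,len(q),rect(q),"x",q[:,0].min().round(3),q[:,0].max().round(3),"y",q[:,1].min().round(3),q[:,1].max().round(3),"z",q[:,2].max().round(3))
o=manip.get_obs();print(o["position"],o["grip_width"])
plan(.518,.2997,.062,-3)
# holder front face / top, scene: fresh
for n in("scene",):
    c=manip.capture(n);W=cloud(c);s=W[165:205,372:410].reshape(-1,3)
    p=s[(s[:,2]>.03)&(s[:,2]<.085)&(s[:,0]>.50)&(s[:,0]<.54)&(s[:,1]<.335)];print("face",np.median(p,0),rect(p))
```

```text
scene0 422 (array([429.7, 308. ]), array([63.4, 17.7]), 59.7) x 0.409 0.448 y 0.279 0.336 z 0.112
scene0 277 (array([526.3, 409.4]), array([12.5, 64.7]), 35.0) x 0.505 0.548 y 0.382 0.439 z 0.115
scene0 254 (array([521. , 299.4]), array([48.5, 12.5]), 88.4) x 0.514 0.527 y 0.275 0.324 z 0.095
top0 93 (array([426.9, 309.9]), array([65.5, 11.4]), 65.0) x 0.409 0.444 y 0.279 0.34 z 0.115
top0 184 (array([521. , 410.2]), array([13.2, 66.6]), 33.1) x 0.5 0.543 y 0.38 0.437 z 0.115
top0 63 (array([514.9, 299.7]), array([ 8.5, 48.5]), 0.0) x 0.511 0.519 y 0.275 0.324 z 0.096
[0.51856014 0.29887632 0.250445  ] 0.03222844546930789
yaw0 -3.07 units [ 0.013 -0.01   3.141 -0.007]
face [0.52231443 0.29757505 0.05942046] (array([522.4, 298.4]), array([48. , 10.2]), 80.8)
```

Request:
carry_out(commands=[0, 0, 0.3, 0, 0, 0, 0.8, 0, 0, 0, 1.4, 0, 0, 0, 2.0, 0, 0, 0, 2.5, 0, 0, 0, 2.8, 0, 0, 0, 3.0, 0, 0, 0, 3.1, 0, 0, 0, 3.14, 0, 0, 0, 3.14, 0])

```text
clock: 16.23
position: [0.5189, 0.2998, 0.0629]
eef_rot: [[0.053, 0.999, 0.001], [0.999, -0.053, 0.001], [0.001, 0.001, -1.0]]
contact_force: [0.1, 0.1, -0.7]
grip_width: 0.0329
grip_force: 0.0
```

Request:
carry_out(commands=[0, 0, 0, 0, 0, 0, 0, 0, 0, 0, 0, 0, 0, 0, 0, 0, 0, 0, 0, 0, 0, 0, 0, 0], jaw=1, grip_force=60)

```text
clock: 16.98
position: [0.5187, 0.2998, 0.0629]
eef_rot: [[0.053, 0.999, 0.001], [0.999, -0.053, 0.001], [0.001, 0.001, -1.0]]
contact_force: [-1.7, -1.0, 5.3]
grip_width: 0.007
grip_force: 59.4
```

Request:
carry_out(commands=[0, 0, -0.1, 0, 0, 0, -0.3, 0, 0, 0, -0.6, 0, 0, 0, -0.9, 0, 0, 0, -1.3, 0, 0, 0, -1.7, 0, 0, 0, -1.9, 0, 0, 0, -2.0, 0, 0, 0, -2.0, 0])

```text
clock: 18.1
position: [0.5183, 0.2995, 0.1821]
eef_rot: [[0.053, 0.999, -0.0], [0.999, -0.053, -0.0], [-0.0, -0.0, -1.0]]
contact_force: [0.8, 0.7, -0.9]
grip_width: 0.007
grip_force: 58.5
```

Run:
```python
from h import *
o=manip.get_obs();print(o["position"],o["grip_width"],o["grip_force"],o["contact_force"])
c=manip.capture("scene");W=cloud(c);R=np.array(o["eef_rot"]);D=(W-o["position"]);x=D@R[:,0];y=D@R[:,1]
m=(abs(y)<.015)&(abs(x)<.04)&(W[...,2]>.1)&(D[...,2]<-.005)&(D[...,2]>-.08)
for a in(-.015,-.03,-.045):
    k=m&(abs(D[...,2]-a)<.007);print(a,k.sum(),x[k].min(),x[k].max(),np.median(y[k]))
print("low",D[...,2][m].min())
plan(.5868,.1068,.18,-2.5)
```

```text
[0.51825727 0.2994882  0.18209907] 0.00703165992254408 58.48938345909119 [ 0.81264874  0.69158574 -0.94954532]
-0.015 66 -0.02673883542148547 0.023578676021932796 0.006108233336767159
-0.03 59 -0.026131795106981433 0.023454125536430535 0.004464036922603417
-0.045 57 -0.024504280009406316 0.02261935101074115 0.0045718943782984125
low -0.057213357410284105
yaw0 -3.02 units [-3.145  1.315  0.024 -0.052]
```

Run:
```python
from h import *
a=np.radians(-2.5);X=np.array([np.cos(a),np.sin(a)]);Y=np.array([-np.sin(a),np.cos(a)]);s0=np.array([.5868,.1068])
for n in("scene0","top0"):
    W=cloud(load(n)).reshape(-1,3);d=W[:,:2]-s0;x=d@X*1000;y=d@Y*1000;z=W[:,2]*1000
    print(n)
    for lo in range(-48,30,2):
        k=(abs(y)<18)&(x>=lo)&(x<lo+2)&(z>0)
        if k.sum():print((lo+1,k.sum(),np.percentile(z[k],[10,50,90]).round(0).tolist()),end=" ")
    k=(z>46)&(z<54)&(abs(y)<60)&(x<-8)&(x>-40);print("\nshelf y",np.percentile(y[k],[1,99]),"x",np.percentile(x[k],[1,99]))
    k=(z>25)&(z<60)&(abs(y)<60)&(x>-2)&(x<20);print("slot y",np.percentile(y[k],[1,99]))
    c=cv2.fitLine((W[(z>64)&(abs(x+23+0)<15)&(y<-60)&(y>-240)][:,:2]*1000).astype(np.float32),2,0,.01,.01).ravel();print(c)
    # end walls: y extents of low z inside the slot
    k=(x>0)&(x<4)&(abs(y)<40)&(z<46)&(z>10);print("in slot",k.sum(),np.percentile(y[k],[2,98]) if k.sum() else 0,np.median(z[k]) if k.sum() else 0)
```

```text
scene0
(-47, np.int64(1), [47.0, 47.0, 47.0]) (-45, np.int64(9), [49.0, 50.0, 50.0]) (-43, np.int64(4), [50.0, 52.0, 53.0]) (-41, np.int64(8), [50.0, 51.0, 51.0]) (-39, np.int64(7), [49.0, 50.0, 53.0]) (-37, np.int64(5), [50.0, 51.0, 52.0]) (-35, np.int64(5), [48.0, 53.0, 53.0]) (-33, np.int64(11), [51.0, 52.0, 53.0]) (-31, np.int64(9), [49.0, 50.0, 51.0]) (-29, np.int64(8), [47.0, 50.0, 53.0]) (-27, np.int64(5), [49.0, 50.0, 51.0]) (-25, np.int64(11), [48.0, 50.0, 54.0]) (-23, np.int64(5), [48.0, 51.0, 52.0]) (-21, np.int64(7), [48.0, 50.0, 53.0]) (-19, np.int64(9), [47.0, 51.0, 53.0]) (-17, np.int64(7), [50.0, 51.0, 52.0]) (-15, np.int64(4), [52.0, 53.0, 54.0]) (-13, np.int64(12), [49.0, 51.0, 52.0]) (-11, np.int64(7), [49.0, 50.0, 54.0]) (-9, np.int64(8), [45.0, 51.0, 52.0]) (-7, np.int64(26), [31.0, 43.0, 51.0]) (-5, np.int64(29), [34.0, 43.0, 49.0]) (-3, np.int64(10), [36.0, 42.0, 46.0]) (7, np.int64(11), [12.0, 28.0, 38.0]) (9, np.int64(50), [13.0, 29.0, 45.0]) (11, np.int64(39), [13.0, 32.0, 51.0]) (13, np.int64(19), [13.0, 49.0, 51.0]) (15, np.int64(8), [12.0, 13.0, 13.0]) (1
[... 1206 characters left out ...]
nt64(3), [46.0, 47.0, 48.0]) (-1, np.int64(2), [26.0, 26.0, 27.0]) (1, np.int64(8), [23.0, 24.0, 26.0]) (3, np.int64(3), [26.0, 27.0, 40.0]) (5, np.int64(16), [20.0, 30.0, 41.0]) (7, np.int64(9), [44.0, 48.0, 50.0]) (9, np.int64(1), [53.0, 53.0, 53.0]) (11, np.int64(9), [46.0, 49.0, 51.0]) (21, np.int64(6), [12.0, 13.0, 14.0]) (23, np.int64(3), [9.0, 11.0, 12.0]) (25, np.int64(5), [11.0, 16.0, 17.0]) (27, np.int64(4), [8.0, 10.0, 11.0]) (29, np.int64(7), [11.0, 12.0, 14.0]) 
shelf y [-34.72426437  34.48361022] x [-38.45983912  -8.19561594]
slot y [-36.98735792  36.68104118]
[ 5.5440314e-02  9.9846202e-01  5.5555627e+02 -3.2131718e+01]
in slot 27 [-37.63633997  34.84006457] 25.896331608108166
```

Request:
carry_out(commands=[-0.15, 0.06, 0, 0, -0.5, 0.21, 0, 0, -1.0, 0.42, 0, 0, -1.5, 0.63, 0, 0, -2.0, 0.84, 0, 0, -2.5, 1.05, 0, 0, -2.85, 1.2, 0, 0, -3.05, 1.28, 0, -0.05, -3.13, 1.31, 0, -0.05, -3.13, 1.31, 0, -0.05, -3.13, 1.31, 0, -0.05])

```text
clock: 19.52
position: [0.5867, 0.1086, 0.1821]
eef_rot: [[0.043, 0.999, -0.0], [0.999, -0.043, 0.0], [0.0, -0.0, -1.0]]
contact_force: [0.8, 0.5, -0.9]
grip_width: 0.0066
grip_force: 58.5
```

Request:
carry_out(commands=[0, 0, 0.15, 0, 0, 0, 0.45, 0, 0, 0, 0.8, 0, 0, 0, 1.05, 0, 0, 0, 1.2, 0, 0, 0, 1.3, 0, 0, 0, 1.4, 0, 0, 0, 1.45, 0, 0, 0, 1.45, 0, 0, 0, 1.45, 0])

```text
clock: 20.78
position: [0.5872, 0.1079, 0.0955]
eef_rot: [[0.044, 0.999, 0.001], [0.999, -0.044, 0.0], [0.0, 0.001, -1.0]]
contact_force: [-0.1, 0.7, -0.2]
grip_width: 0.0071
grip_force: 58.5
```

```bash
cat > v.py <<'E'
from h import *
import sys
o=manip.get_obs();print(o["position"],o["contact_force"],o["moment"],o["grip_width"],o["clock"])
c=manip.capture("scene");t=manip.capture("top")
cv2.imwrite(sys.argv[1],np.hstack([cv2.resize(c["pixels"][165:240,235:365],(520,300),interpolation=2),cv2.resize(t["pixels"][160:220,190:240],(250,300),interpolation=2)]))
E
python3 v.py pics/s7.png
```

```text
[0.58723864 0.10786479 0.09553402] [-0.14307662  0.6910831  -0.17180591] [-0.01917824  0.01596128  0.02533851] 0.007135127960534084 20.775
```

View pics/s7.png

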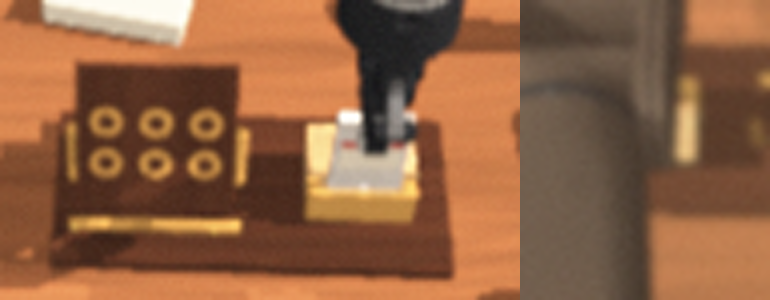

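The scene shows the holder's foot between shelf and lip, but its face at (331–407) looks off-centre to +y against the lip at (305–418). I measure this in one camera before pushing.

Run:
```python
from h import *
c=manip.capture("scene");W=cloud(c);a=np.radians(-2.5);X=np.array([np.cos(a),np.sin(a)]);Y=np.array([-np.sin(a),np.cos(a)])
W=W[180:232,300:350].reshape(-1,3);d=W[:,:2]-[.5868,.1068];x=d@X*1000;y=d@Y*1000;z=W[:,2]*1000
for nm,k in(("holder",(z>54)&(z<75)&(x>-3)&(x<8)),("holder low",(z>44)&(z<56)&(x>0)&(x<7)&(abs(y)<30)),("lip front",(z>16)&(z<38)&(x>6)&(x<14)),("lip top",(z>46)&(z<54)&(x>8)&(x<15)),("shelf",(z>46)&(z<54)&(x<-12)&(x>-45))):
    if k.sum():q=np.percentile(y[k],[1,99]);print(nm,k.sum(),q.round(1),q.mean().round(1),"x",np.median(x[k]).round(1))
```

```text
holder 75 [-24.3  25. ] 0.3 x 5.1
holder low 41 [-23.2  24. ] 0.4 x 4.9
lip front 114 [-36.6  37.1] 0.2 x 9.5
lip top 41 [-35.7  35.7] -0.0 x 11.0
shelf 67 [-35.9  37.4] 0.7 x -28.0
```

The cloud shows the holder centred within 0.3 mm, so the apparent offset was perspective. I push down.

Request:
carry_out(commands=[0, 0, 0.06, 0, 0, 0, 0.12, 0, 0, 0, 0.17, 0, 0, 0, 0.21, 0, 0, 0, 0.25, 0, 0, 0, 0.28, 0, 0, 0, 0.31, 0, 0, 0, 0.34, 0, 0, 0, 0.36, 0, 0, 0, 0.36, 0, 0, 0, 0.36, 0])

```text
clock: 22.3
position: [0.5871, 0.1079, 0.0743]
eef_rot: [[0.044, 0.999, -0.0], [0.999, -0.044, -0.0], [-0.0, -0.0, -1.0]]
contact_force: [-3.3, 0.4, 6.9]
grip_width: 0.0069
grip_force: 59.4
```

Request:
carry_out(commands=[0, 0, 0.02, 0, 0, 0, 0.04, 0, 0, 0, 0.05, 0, 0, 0, 0.05, 0, 0, 0, 0.05, 0], grip_force=90)

```text
clock: 22.92
position: [0.5874, 0.1079, 0.073]
eef_rot: [[0.044, 0.999, -0.0], [0.999, -0.044, -0.0], [-0.0, -0.0, -1.0]]
contact_force: [-5.6, -0.5, 12.8]
grip_width: 0.0065
grip_force: 92.0
```

Request:
carry_out(commands=[0, -0.01, 0.01, 0, 0, -0.02, 0.02, 0, 0, -0.02, 0.03, 0, 0, -0.02, 0.03, 0, 0, -0.02, 0.03, 0, 0, -0.02, 0.03, 0])

```text
clock: 23.68
position: [0.5873, 0.1079, 0.0729]
eef_rot: [[0.044, 0.999, 0.002], [0.999, -0.044, -0.0], [-0.0, 0.002, -1.0]]
contact_force: [-6.8, -0.8, 17.7]
grip_width: 0.0066
grip_force: 92.8
```

```bash
python3 v.py pics/s8.png; python3 lean.py pics/s9.png
python3 - <<'E'
from h import *
c=manip.capture("scene");W=cloud(c);a=np.radians(-2.5);X=np.array([np.cos(a),np.sin(a)]);Y=np.array([-np.sin(a),np.cos(a)])
W=W[175:232,300:350].reshape(-1,3);d=W[:,:2]-[.5868,.1068];x=d@X*1000;y=d@Y*1000;z=W[:,2]*1000
k=(z>54)&(x>-3)&(x<8)&(abs(y)>10)&(abs(y)<30)&(z<115);print("holder y",np.percentile(y[k],[1,99]),"x",np.median(x[k]),"top z",np.percentile(z[k],[98,100]))
for lo in(55,65,75,85):print(lo,np.median(x[k&(abs(z-lo)<6)]))
E
```

```text
[0.58731814 0.10790785 0.07287985] [-6.76575387 -0.7902787  17.73590615] [-0.13661328  1.44736568 -0.03235892] 0.006611904880288884 23.675
[0.5873198  0.1079177  0.07287386] 0.006435371618603209 [-6.20114446 -0.26537405 18.46230885] 92.81884789466858 23.825
0.03 [ 0.5881 -0.0369] -0.09 0.0132 64
0.04 [ 0.5845 -0.0619] -0.0899 0.0131 79
0.05 [ 0.58  -0.037] -0.0896 0.0126 68
0.06 [ 0.576 -0.059] -0.0893 0.0125 74
0.08 [ 0.5682 -0.037 ] -0.0889 0.0148 78
0.1 [ 0.5605 -0.0155] -0.0884 0.0143 89
0.12 [ 0.5521 -0.0585] -0.088 0.0139 92
holder y [-24.2405798   25.61485242] x 5.117924895546363 top z [103.21384354 104.62670304]
55 5.417984477492458
65 5.269490957308908
75 5.975468009400868
85 5.568657711043088
```

View pics/s8.png

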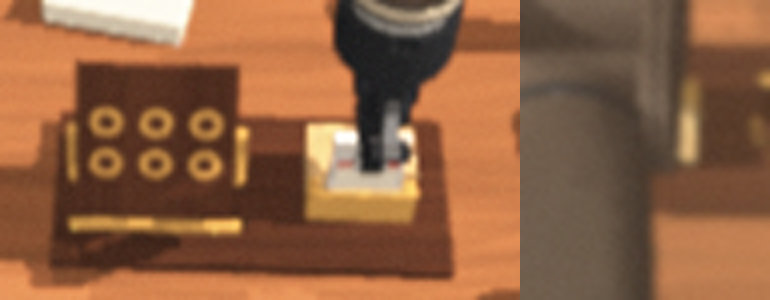

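The scene shows the holder upright and deep in the slot at (367,160), stopped hard at the home height (top at about 102 mm) with 18 N. The panel still leans unchanged. I hand the job in.

```bash
python3 -c "
from plant import manip
print(manip.finish_job())"
```

```text
the job is handed in; nothing more can be done
None
```

I handed the job in, and the tool gave no verdict: the panel leans at about 0.38 rad midway on the rest bar, let go, and the label holder is gripped and pressed to its stop at the home height with about 18 N.

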